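# Lay out the art-book display

### The arm

A 6-joint arm with a two-finger parallel gripper is mounted at the origin on the work surface. World frame = base frame: x ahead of the robot, y to its left, z up, the work surface at z = 0. Lengths are in m, angles in rad, forces in N, time in s.
With the tool pointing down it reaches from about 0.225 to 0.875 m from the base axis. Payload 3.4 kg.
Tool frame: the origin (TCP) lies at the very end of the fingers, on their centre line; the grasp point (between the pads) lies 19 mm behind it; z points along the fingers, y is the direction in which the jaws open and shut (so a half turn about z gives the same grasp; the last joint's range is limited). The gripper opens to 85 mm and grips with 20 to 120 N. Pads are 22 mm wide; open, the fingers measure 114 mm over their backs; the gripper's body (76 mm by 85 mm) begins 54 mm behind the grasp point. The pads swing forward as they close: fully open they stand 13 mm farther back than shut.
Start: joints at [1.143, 0.276, 1.505, -0, 1.361, -0.121], TCP at [0.174, 0.548, 0.231] pointing down, gripper open.
Joint ranges: [-2.89, 2.89], [-0.75, 2.08], [0.22, 2.7], [-1.18, 4.32], [0.11, 2.71], [-2.7, 2.7]. Speed limits (rad/s): [2.57, 2.57, 3.14, 3.14, 3.14, 3.14].

### API

Orientations are given as a unit quaternion [w, x, y, z].
In Python, from rig import manip, viewer, job gives the robot as it stands.
- The arm moves only by the shell command python3 -m crank 'ROWS' [OPENING] [FORCE]. ROWS is JSON, a list of rows, each a list of 6 numbers: the shift along the tool's x, y, z in m, then the turn, a rotation vector about the tool's x, y, z in degrees. In form: [[dx, dy, dz, rx, ry, rz], ...]. A call has 1 to 20 rows; each row is the pose to reach, as a shift and turn from the pose measured when the call began, along the tool's axes at that moment; what a row does not reach only later rows make up. A row lasts 1/8 s, in which the tool goes at most 62.5 mm and 10.7 degrees, less where a joint would pass 70% of its speed; a pose out of reach is approached as far as the arm can. A call with a gripper value outside its range is refused whole. OPENING is the opening, from 0 (shut) to 1 (fully open), set as the call begins (- or left out, the last holds). The fingers move at their own pace and stop on an object; FORCE is the grip in N (left out, the last holds). Time passes only in rows, so rows that repeat a pose let the fingers close. It gives the time, the measured TCP pose, the force and the opening at its end, in the units of the state.
- manip.get_state(): the state, without advancing time (a new reading comes with each control period).
- viewer.get_image(name): name is "scene" or "top" or "wrist"; returns a dict with "frame" (384x512x3 uint8, blue, green, red), "range_z" (384x512 float32, m along the optical axis (not along the pixel's ray), 0 where there is no reading), "intrinsics" (3x3 intrinsics, pixels), "world_from_camera" (4x4, takes a point from camera to world coordinates); the wrist camera has in their place "mount" (4x4, takes a point from camera to tool coordinates, whose origin is the TCP and whose axes are the flange's). Camera axes: x right, y up, looking along -z (the intrinsics and any distortion apply to the point x, -y, -z); pixel columns grow to the right and rows downward; lengths in m; the calibration is good to about 2 mm. A picture is of the moment at which its call begins: read the wrist's pose just before it.
- job.sign_off(): hands the job in, once; it reports no verdict.
The state is a dict: "clock": time; "qpos": joint angles; "qd": joint speeds; "effort": joint torques, N m; "position": TCP position; "ee_rot": TCP orientation; "contact_force": force on the tool from outside, world axes, zero at the start; "moment": the same for the moment, N m; "width": finger opening in m.
Only numpy, scipy, OpenCV 4.12 (cv2) and the standard library are available. Lean on these libraries where they do the work, as an engineer would, in place of code of your own. Each camera call takes 0.05 s, during which the arm holds its last target. There are 200 camera calls.

### The job

Take the pile apart from the top down and lay out the display: the plaster bust upright on the round marble plinth, then the red book on the red stand, the blue book on the blue stand and the yellow tin on the yellow stand. Set each one down carefully in the middle of its place, books and tin lying flat with their long sides along the stand's long side (either end first), and let go of everything. Never tip the bust over, and leave the glass jar standing where it is.

Things in the scene. Friction and masses are not known exactly. Their poses are not given: they have to be found in the camera images.
- bust_center (a point): White plaster bust, 92 mm tall, on top of the pile. Round foot 48 mm across, 10 mm high; shoulders 46 mm, neck 24 mm; round head 38 mm across with straight sides from 46 to 86 mm above the underside, to be gripped from any side. Site: on its axis, half-way up, 46 mm above the underside; the middle of the head is 20 mm higher. z up, face looks to -x. 0.16 kg.
- red_book_center (a point): Small closed red hardback, a plain stiff block 58 mm wide (x), 84 mm long (y), 30 mm thick (z), second from the top of the pile, lying on the blue book. The point is its centre, 15 mm above its underside. Stiff, does not open. About 0.12 kg.
- blue_book_center (a point): Closed blue hardback, a plain stiff block 60 mm wide (x), 112 mm long (y), 30 mm thick (z), third from the top, lying on the yellow tin; its ends show past the red book. The point is its centre, 15 mm above its underside. Stiff, does not open. About 0.16 kg.
- pastel_tin_center (a point): Closed yellow pastel tin, a plain stiff block 62 mm wide (x), 140 mm long (y), 30 mm thick (z), at the bottom of the pile, on the table; its ends show past the blue book. The point is its centre, 15 mm above its underside. It does not open. 0.25 kg. In the pile the long sides of tin and books run within 7 degrees of one another.
- round_plinth_top (a point): Round low plinth of pale marble, 100 mm diameter at the foot, 90 mm at its flat top, 14 mm high: the bust's place. Fixed, does not move. The point is the centre of the top, z up.
- red_stand_top (a point): Flat display stand of pale wood with a red top, 96 mm wide (x), 150 mm long (y), 14 mm high: the red book's place. Fixed, does not move. This point is the centre of its flat top, 14 mm above the table; y runs along its length, z up. Only one has a red top.
- blue_stand_top (a point): Flat display stand of pale wood with a blue top, 96 mm wide (x), 150 mm long (y), 14 mm high: the blue book's place. Fixed, does not move. This point is the centre of its flat top, 14 mm above the table; y runs along its length, z up. Only one has a blue top.
- yellow_stand_top (a point): Flat display stand of pale wood with a yellow top, 96 mm wide (x), 150 mm long (y), 14 mm high: the yellow tin's place. Fixed, does not move. This point is the centre of its flat top, 14 mm above the table; y runs along its length, z up. Only one has a yellow top.
- pigment_jar: Amber glass pigment jar with a black cap and a paper label, 48 mm diameter, 85 mm tall, standing loose among the stands; not part of the display, leave it standing where it is. Origin at the centre of its underside, z up. About 0.25 kg.
There are look-alikes about, which are no part of the job. Of the things that look like the part that bears bust_center, the middle-sized one is meant. What is shaped like the part that bears red_stand_top but turquoise is not meant.

How it is judged:
On the way, in this order (a step that is already met when the one before it is completed fails the run):
1. the bust stands on the round marble plinth (horizontal distance between bust_center and round_plinth_top below 0.03 m and z of bust_center in the frame of round_plinth_top between 0.04 and 0.052 m), for 0.2 s.
2. the red book lies on the red stand (horizontal distance between red_book_center and red_stand_top below 0.03 m and z of red_book_center in the frame of red_stand_top between 0.009 and 0.021 m), for 0.2 s.
3. the blue book lies on the blue stand (horizontal distance between blue_book_center and blue_stand_top below 0.03 m and z of blue_book_center in the frame of blue_stand_top between 0.009 and 0.021 m), for 0.2 s.
4. the yellow tin lies on the yellow stand (horizontal distance between pastel_tin_center and yellow_stand_top below 0.03 m and z of pastel_tin_center in the frame of yellow_stand_top between 0.009 and 0.021 m), for 0.2 s.
At the end, for the whole second after the job is handed in: The bust stands upright with its axis within 13 mm of the plinth's centre; the red book, blue book and yellow tin lie flat on the stands of their own colour, centres within 13 mm of the stand's centre, long sides within 12 degrees of the stand's long side; all at rest and released (horizontal distance between bust_center and round_plinth_top below 0.013 m and z of bust_center in the frame of round_plinth_top between 0.041 and 0.051 m and angle between each of bust_center, red_book_center, blue_book_center, pastel_tin_center's own z axis and vertical below 0.1 rad and linear speed of each of bust, red_book, blue_book, pastel_tin below 0.02 m/s and horizontal distance between red_book_center and red_stand_top below 0.013 m and z of red_book_center in the frame of red_stand_top between 0.01 and 0.02 m and angle between the y axis of red_book_center and the y axis of red_stand_top, either way round below 0.21 rad and horizontal distance between blue_book_center and blue_stand_top below 0.013 m and z of blue_book_center in the frame of blue_stand_top between 0.01 and 0.02 m and angle between the y axis of blue_book_center and the y axis of blue_stand_top, either way round below 0.21 rad and horizontal distance between pastel_tin_center and yellow_stand_top below 0.013 m and z of pastel_tin_center in the frame of yellow_stand_top between 0.01 and 0.02 m and angle between the y axis of pastel_tin_center and the y axis of yellow_stand_top, either way round below 0.21 rad); the robot touches nothing.
It fails at once if the bust is tipped over (angle between bust_center's own z axis and vertical above 0.8 rad).
It fails at once if the glass jar is knocked over or pushed away (angle between pigment_jar's own z axis and vertical above 0.4 rad or distance of pigment_jar from where it was at the start of the episode above 0.03 m).
It also fails if it takes over 128 s, if anything falls off the work surface, if the arm or the gripper's body presses on something with over 40 N, if the wrist force passes 120 N, or if a joint passes its speed limit or range.

## Working session

There is one attempt and no reset: what is moved stays moved. The work goes in short steps, Python scripts to look and compute and a shell command to move; the robot and the scene stay as the last step left them, time stands still between calls to the robot, and variables do not carry over. Pictures are saved under pics/ and viewed, about 12 in all and at most 16, crops included, and the job is handed in when it is done.

```bash
ls; mkdir -p pics; python3 - <<'E'
from rig import manip, viewer, job
import cv2, numpy as np
s=manip.get_state(); print(s)
for n in("top","scene"):
    r=viewer.get_image(n); cv2.imwrite(f"pics/{n}0.png",r["frame"]); np.savez(f"pics/{n}0.npz",**r)
    print({k:np.round(v,4).tolist() for k,v in r.items() if k not in("frame","range_z")})
E
```

```text
pics
{'clock': 0.0, 'qpos': array([ 1.14298341e+00,  2.76627176e-01,  1.50613277e+00, -2.86876923e-05,
        1.36067703e+00, -1.20982212e-01]), 'qd': array([-0.00147793,  0.00011991,  0.00027744,  0.00050726,  0.00104463,
        0.0002696 ]), 'effort': array([ 1.90635823e-03, -4.16770363e+01, -2.45810062e+01,  2.58770960e-04,
        1.11389984e-02,  2.94626250e-05]), 'position': array([0.17346088, 0.54766811, 0.23042149]), 'ee_rot': array([-2.36375520e-04,  1.52811223e-01,  9.88254967e-01, -8.91466144e-04]), 'contact_force': array([-0.07136158,  0.41464897, -0.38282675]), 'moment': array([ 0.01041102,  0.01539458, -0.04812007]), 'width': 0.0852477188432331}
{'intrinsics': [[451.1088, 0.0, 256.2626], [0.0, 451.1088, 184.2521], [0.0, 0.0, 1.0]], 'world_from_camera': [[0.0233, 0.9864, -0.163, 0.2592], [-0.9997, 0.0233, -0.0019, 0.0567], [0.0019, 0.163, 0.9866, 1.278], [0.0, 0.0, 0.0, 1.0]]}
{'intrinsics': [[349.4987, 0.0, 257.9143], [0.0, 349.4987, 191.2539], [0.0, 0.0, 1.0]], 'world_from_camera': [[-0.8603, -0.3639, 0.3571, 0.7955], [0.5098, -0.6236, 0.5927, 0.6192], [0.007, 0.6919, 0.7219, 0.8049], [0.0, 0.0, 0.0, 1.0]]}
```

View pics/top0.png

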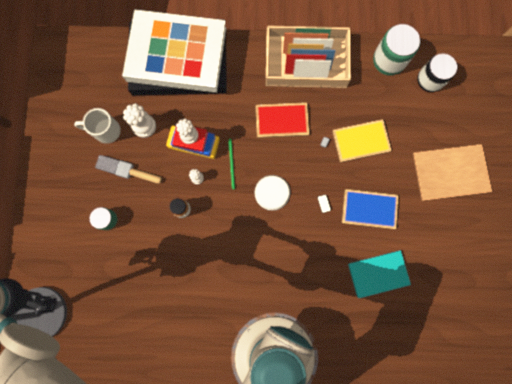

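View pics/scene0.png

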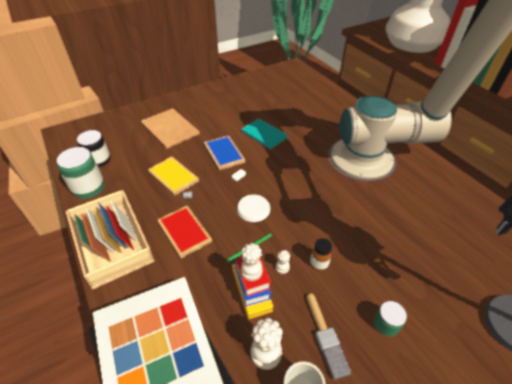

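Top view candidates. Busts: on the pile (187,130), which is the middle-sized one; larger at (140,120); small at (196,176). Stands: red (283,120), yellow (362,140), blue (371,209); turquoise (380,273) is excluded. Plinth: white disc (272,193); white-capped pot at (103,218) is excluded. Jar: (180,208). I'll check the choice in a close crop and measure.

```bash
cat > h.py <<'E'
import numpy as np, cv2
from scipy.spatial.transform import Rotation as R
from rig import manip, viewer
def tool():
    s=manip.get_state(); q=s["ee_rot"]; T=np.eye(4)
    T[:3,:3]=R.from_quat(np.r_[q[1:],q[0]]).as_matrix(); T[:3,3]=s["position"]; return T,s
def cloud(r,T=None):
    d=r["range_z"]; K=np.array(r["intrinsics"]); v,u=np.mgrid[:d.shape[0],:d.shape[1]]
    P=np.stack([(u-K[0,2])/K[0,0]*d,-(v-K[1,2])/K[1,1]*d,-d],-1)
    M=np.array(r["world_from_camera"]) if "world_from_camera" in r else T@np.array(r["mount"])
    W=P@M[:3,:3].T+M[:3,3]; W[d==0]=np.nan; return W
HUE=dict(red=((0,6),(174,180)),yellow=((18,35),),blue=((100,125),))
def colour(r,c,smin=130,vmin=50):
    h,s,v=cv2.split(cv2.cvtColor(r["frame"],cv2.COLOR_BGR2HSV))
    return np.any([(h>=a)&(h<=b) for a,b in HUE[c]],0)&(s>smin)&(v>vmin)
def rect(W,m):
    """centre, sizes, yaw of the long side (deg, -90..90), mean z"""
    p=W[m]; p=p[np.isfinite(p[:,2])]
    (c,s,a)=cv2.minAreaRect((p[:,:2]*1000).astype(np.float32))
    if s[0]<s[1]: a+=90; s=s[::-1]
    return np.round(c,1),np.round(s,1),round((a+90)%180-90,1),round(np.median(p[:,2])*1000,1),len(p)
def largest(m):
    n,l,st,_=cv2.connectedComponentsWithStats(m.astype(np.uint8)); return l==1+np.argmax(st[1:,4])
E
python3 - <<'E'
from h import *
r=dict(np.load("pics/top0.npz")); W=cloud(r)
v,u=np.mgrid[:384,:512]
def box(a,b,c,d): return (u>=a)&(u<c)&(v>=b)&(v<d)
for n,c,b in[("redS","red",(245,90,320,150)),("yelS","yellow",(325,110,400,170)),("bluS","blue",(335,180,405,235))]:
    print(n,rect(W,largest(colour(r,c)&box(*b))))
z=W[...,2]
m=largest((z>.008)&(z<.03)&box(245,165,300,220)); print("plinth",rect(W,m),cv2.minEnclosingCircle((W[m][:,:2]*1000).astype(np.float32)))
b=box(160,110,222,162)
for lo,hi in[(.02,.04),(.05,.07),(.08,.1),(.14,.2)]: print(lo,rect(W,b&(z>lo)&(z<hi)))
m=b&(z>.165);print("head top",np.median(W[m],0),W[b][:,2].max())
for n,bb in[("jar",(165,195,195,220)),("small",(185,165,208,188)),("big",(120,100,158,140)),("pot",(85,200,120,235))]:
    m=box(*bb)&(z>.02);k=W[m]; print(n,np.median(k,0),k.max(0),k.min(0))
cv2.imwrite("pics/crop.png",cv2.resize(r["frame"][95:225,115:300],None,fx=4,fy=4,interpolation=2))
E
```

```text
redS (array([661.4, -10.8]), array([135.2,  82.8]), -85.8, np.float64(15.3), 1233)
yelS (array([ 605.5, -242.9]), array([144.6,  91.9]), -76.7, np.float64(15.3), 1470)
bluS (array([ 406.5, -263.5]), array([133.5,  79.4]), 84.4, np.float64(15.3), 1307)
plinth (array([446.4,  13.9]), array([96.7, 95.1]), -88.3, np.float64(14.5), 902) ((446.1153564453125, 12.89293098449707), 49.52029037475586)
0.02 (array([584.9, 244.4]), array([141.3,  64.2]), 78.0, np.float64(30.7), 244)
0.05 (array([582.2, 240. ]), array([113.9,  60.9]), 78.2, np.float64(60.7), 231)
0.08 (array([582.1, 244.3]), array([85.1, 58.6]), 80.1, np.float64(90.8), 381)
0.14 (array([584.7, 244.4]), array([39.9, 38.6]), -27.0, np.float64(176.9), 220)
head top [0.58364578 0.24365256 0.17798323] nan
jar [0.38987699 0.26179853 0.0842407 ] [0.41469108 0.28741862 0.09170646] [0.36828644 0.243121   0.02029685]
small [0.48096823 0.22701538 0.06185492] [0.49612349 0.24244032 0.07115364] [0.46922102 0.21538462 0.02062058]
big [0.6249417  0.38276721 0.11665768] [0.66132292 0.41827219 0.13385637] [0.6027961  0.35971614 0.02140554]
pot [0.35749929 0.47222757 0.05958618] [0.38736567 0.50573198 0.06776801] [0.32904703 0.44750163 0.02029936]
```

View pics/crop.png

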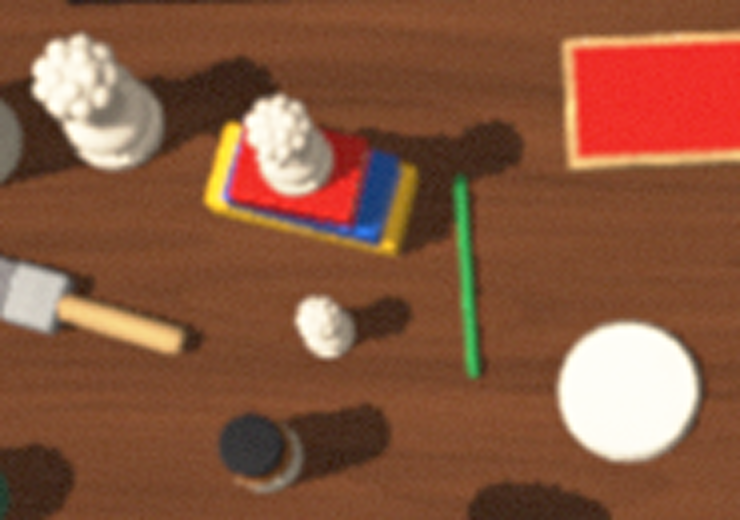

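The crop confirms the middle bust on red/blue/yellow. The depth clusters give tops at 31, 61, 91 and 177 mm and matching sizes. Next I work out the first move.

```bash
cat > go.py <<'E'
# usage: go.py x y z(mm) jaw_yaw(deg): prints the row (tool axes) to that TCP pose, tool straight down
import sys; from h import *
T,s=tool(); x,y,z,a=map(float,sys.argv[1:5])
c,q=np.cos(np.radians(a)),np.sin(np.radians(a))
best=None
for k in(1,-1):
    Y=k*np.array([c,q,0]);Z=np.array([0,0,-1]);G=np.c_[np.cross(Y,Z),Y,Z]
    rv=np.degrees(R.from_matrix(T[:3,:3].T@G).as_rotvec())
    if best is None or np.linalg.norm(rv)<np.linalg.norm(best): best=rv
d=T[:3,:3].T@(np.array([x,y,z])/1000-T[:3,3])
print("row",np.round(d,4).tolist(),np.round(best,1).tolist(),"t",s["clock"],"tcp",np.round(s["position"]*1000,1),"w",round(s["width"],4),"F",np.round(s["contact_force"],1))
E
python3 go.py 584.5 244.2 250 -12; python3 -c "
from rig import viewer;import numpy as np
r=viewer.get_image('wrist');print(np.round(r['mount'],3),r['intrinsics'])"
```

```text
row [-0.4835, -0.1652, -0.0193] [-0.1, 0.1, 84.4] t 0.1 tcp [173.4 547.7 230.5] w 0.0852 F [ 0.   1.2 -0.1]
[[-0.     0.95   0.312  0.08 ]
 [ 1.     0.     0.     0.   ]
 [ 0.     0.312 -0.95  -0.143]
 [ 0.     0.     0.     1.   ]] [[308.54146932   0.         261.38971398]
 [  0.         308.54146932 196.88452101]
 [  0.           0.           1.        ]]
```

```bash
T='[-0.4835,-0.1652,-0.0193,0,0,84.4]'; python3 -m crank '[[-0.05,-0.017,-0.0193,0,0,9],[-0.1,-0.034,-0.0193,0,0,18],[-0.15,-0.051,-0.0193,0,0,27],[-0.2,-0.068,-0.0193,0,0,36],[-0.25,-0.085,-0.0193,0,0,45],[-0.3,-0.102,-0.0193,0,0,54],[-0.35,-0.12,-0.0193,0,0,63],[-0.4,-0.137,-0.0193,0,0,72],[-0.45,-0.154,-0.0193,0,0,80],[-0.4835,-0.1652,-0.0193,0,0,84.4],[-0.4835,-0.1652,-0.0193,0,0,84.4],[-0.4835,-0.1652,-0.0193,0,0,84.4],[-0.4835,-0.1652,-0.0193,0,0,84.4]]' 1 30
python3 - <<'E'
from h import *
T,s=tool(); r=viewer.get_image("wrist"); W=cloud(r,T); z=W[...,2]
cv2.imwrite("pics/w1.png",r["frame"]); np.savez("pics/w1.npz",T=T,**r)
near=(abs(W[...,0]-.584)<.09)&(abs(W[...,1]-.244)<.09)
for c in HUE: print(c,rect(W,largest(colour(r,c)&near)))
for lo,hi in[(.135,.15),(.15,.165),(.165,.19),(.095,.105)]: print(lo,rect(W,near&(z>lo)&(z<hi)))
E
python3 go.py 584.5 244.2 138 -12
```

```text
clock: 1.78
position: [0.5835, 0.2452, 0.2502]
ee_rot: [0.0, 0.777, 0.63, -0.001]
contact_force: [-0.1, -0.2, 0.1]
width: 0.0853
red (array([576.3, 230. ]), array([118.7,  68.3]), 79.8, np.float64(89.7), 1982)
yellow (array([602.2, 304.7]), array([64.6, 18.7]), -13.2, np.float64(29.6), 928)
blue (array([596.4, 287.3]), array([60. , 21.9]), -18.8, np.float64(59.7), 580)
0.135 (array([0., 0.]), array([0., 0.]), 0.0, np.float64(nan), 0)
0.15 (array([589.7, 258.3]), array([39.6, 15.5]), -12.0, np.float64(159.7), 144)
0.165 (array([587.6, 247.2]), array([40.2, 39.9]), -51.8, np.float64(176.8), 2070)
0.095 (array([589.6, 255.3]), array([46.5, 29.1]), -13.2, np.float64(99.7), 251)
row [-0.0007, 0.0012, 0.1123] [-0.0, 0.1, 0.1] t 1.825 tcp [583.5 245.2 250.3] w 0.0856 F [ 0.3 -0.7  0.8]
  return _methods._mean(a, axis=axis, dtype=dtype,
  ret = ret.dtype.type(ret / rcount)
```

View pics/w1.png

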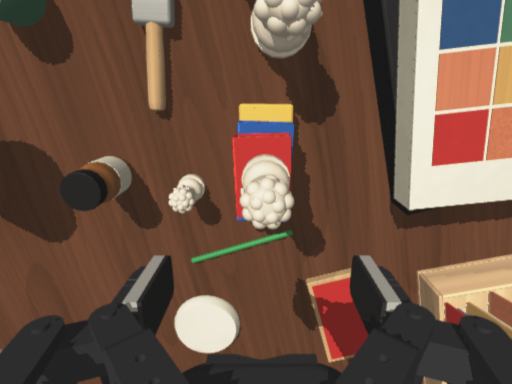

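Wrist view: bust head at (267,200) centred between the fingers, pile squared with the jaws. It reads about 3 mm off the top camera, so I take the mean and descend.

```bash
python3 -m crank '[[0.001,0.003,0.03,0,0,0],[0.001,0.003,0.06,0,0,0],[0.001,0.003,0.09,0,0,0],[0.001,0.003,0.112,0,0,0],[0.001,0.003,0.112,0,0,0],[0.001,0.003,0.112,0,0,0]]' 1 30
python3 -m crank '[[0,0,0,0,0,0],[0,0,0,0,0,0],[0,0,0,0,0,0],[0,0,0,0,0,0],[0,0,0,0,0,0],[0,0,0,0,0,0],[0,0,0,0,0,0]]' 0 30
python3 -m crank '[[0,0,-0.01,0,0,0],[0,0,-0.03,0,0,0],[0,0,-0.05,0,0,0],[0,0,-0.05,0,0,0]]'
python3 go.py 446 13.5 200 -12
python3 - <<'E'
from h import *
T,s=tool(); r=viewer.get_image("wrist"); cv2.imwrite("pics/w2.png",r["frame"])
W=cloud(r,T)
t=viewer.get_image("top"); V=cloud(t); v,u=np.mgrid[:384,:512]; z=V[...,2]
print("red top",rect(V,largest(colour(t,"red")&(u>160)&(u<222)&(v>110)&(v<162)))," W ",rect(W,largest(colour(r,"red")&(abs(W[...,2]-.09)<.01))))
E
```

```text
clock: 2.58
position: [0.5869, 0.2462, 0.1395]
ee_rot: [0.0, 0.776, 0.63, 0.0]
contact_force: [0.5, 0.5, 0.3]
width: 0.0854
clock: 3.45
position: [0.5874, 0.2462, 0.1403]
ee_rot: [0.001, 0.776, 0.63, 0.001]
contact_force: [-0.6, 1.5, 6.1]
width: 0.0373
clock: 3.95
position: [0.5881, 0.2465, 0.1918]
ee_rot: [0.001, 0.776, 0.63, 0.002]
contact_force: [-0.2, 0.5, -0.2]
width: 0.0371
row [-0.2572, -0.0913, -0.0092] [0.3, -0.1, 0.2] t 3.95 tcp [588.1 246.5 191.8] w 0.0371 F [-0.2  0.5 -0.2]
red top (array([536.5, 184.7]), array([209.6,  16.5]), 19.2, np.float64(89.9), 65)  W  (array([586.1, 256.4]), array([63.1, 57.8]), 79.8, np.float64(89.8), 3237)
```

View pics/w2.png

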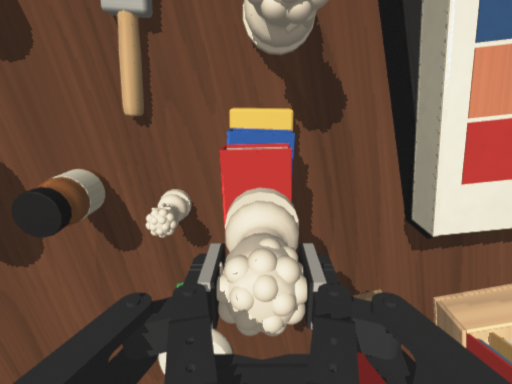

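Bust is held (width 37 mm) and lifted clean, with the red book free below it. Carry to the plinth.

```bash
python3 -m crank '[[-0.02,-0.007,0,0,0,0],[-0.06,-0.021,0,0,0,0],[-0.1,-0.035,0,0,0,0],[-0.14,-0.049,0,0,0,0],[-0.18,-0.063,0,0,0,0],[-0.215,-0.075,0,0,0,0],[-0.24,-0.084,0,0,0,0],[-0.2555,-0.089,0.02,0,0,0],[-0.2555,-0.089,0.05,0,0,0],[-0.2555,-0.089,0.08,0,0,0],[-0.2555,-0.089,0.1,0,0,0],[-0.2555,-0.089,0.115,0,0,0],[-0.2555,-0.089,0.115,0,0,0],[-0.2555,-0.089,0.115,0,0,0]]'
python3 - <<'E'
from h import *
T,s=tool(); r=viewer.get_image("wrist"); cv2.imwrite("pics/w3.png",r["frame"])
t=viewer.get_image("scene"); c=t["frame"][150:290,180:340]; cv2.imwrite("pics/s3.png",cv2.resize(c,None,fx=4,fy=4,interpolation=2))
E
python3 go.py 448 15 64 -12
```

```text
clock: 5.8
position: [0.4474, 0.0143, 0.0746]
ee_rot: [0.0, 0.776, 0.63, 0.0]
contact_force: [0.1, -0.5, -1.0]
width: 0.0375
row [0.0008, -0.0001, 0.0111] [0.1, 0.0, 0.2] t 5.9 tcp [447.9  14.2  75.1] w 0.0374 F [ 0.8  0.1 -1. ]
```

View pics/s3.png

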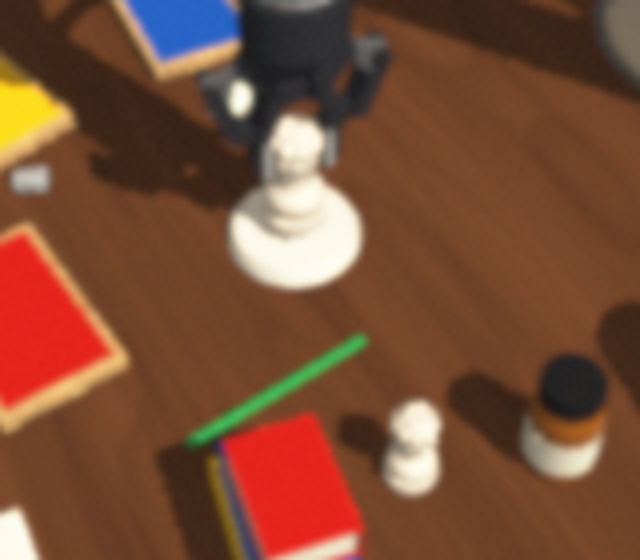

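Bust foot at (295,215) hovers over the plinth disc centre (295,235), upright. Lower slowly.

```bash
python3 -m crank '[[0,0,0.003,0,0,0],[0,0,0.006,0,0,0],[0,0,0.008,0,0,0],[0,0,0.0095,0,0,0],[0,0,0.0095,0,0,0]]'
python3 go.py 448 15 64 -12
```

```text
clock: 6.52
position: [0.4478, 0.0142, 0.0654]
ee_rot: [0.001, 0.776, 0.63, 0.001]
contact_force: [-0.6, 0.2, -0.4]
width: 0.0371
row [0.0008, 0.0, 0.0014] [0.1, 0.0, 0.2] t 6.525 tcp [447.8  14.2  65.4] w 0.0371 F [-0.6  0.2 -0.4]
```

```bash
python3 -m crank '[[0,0,0.001,0,0,0],[0,0,0.002,0,0,0],[0,0,0.003,0,0,0],[0,0,0.003,0,0,0]]'
python3 - <<'E'
from h import *
t=viewer.get_image("scene"); c=t["frame"][180:240,220:290]; cv2.imwrite("pics/s4.png",cv2.resize(c,None,fx=8,fy=8,interpolation=2))
E
```

```text
clock: 7.02
position: [0.4481, 0.0141, 0.0642]
ee_rot: [0.001, 0.776, 0.63, 0.001]
contact_force: [-3.5, 0.4, 15.8]
width: 0.037
```

View pics/s4.png

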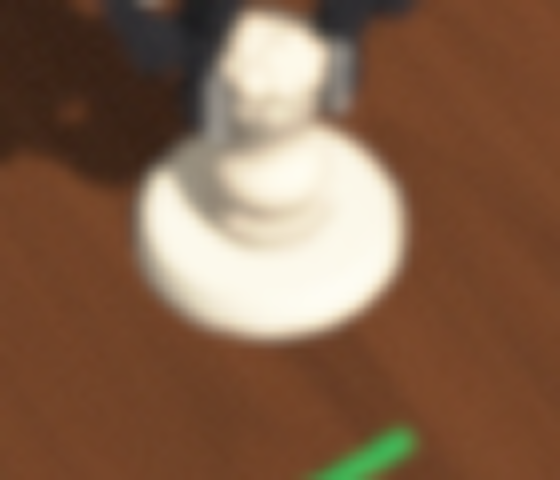

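Contact at 16 N; foot ellipse (270,215) is centred on the plinth (270,225). Release and rise.

```bash
python3 -m crank '[[0,0,-0.001,0,0,0],[0,0,-0.001,0,0,0],[0,0,-0.001,0,0,0],[0,0,-0.001,0,0,0],[0,0,-0.03,0,0,0],[0,0,-0.07,0,0,0],[0,0,-0.11,0,0,0],[0,0,-0.14,0,0,0],[0,0,-0.14,0,0,0]]' 1
python3 -m crank '[[0.05,0.018,0,0,0,0],[0.1,0.036,0,0,0,0],[0.15,0.054,0,0,0,0],[0.2,0.072,0,0,0,0],[0.25,0.087,0,0,0,0],[0.25,0.087,0,0,0,0],[0.25,0.087,0,0,0,0]]'
python3 - <<'E'
from h import *
T,s=tool(); r=viewer.get_image("wrist"); W=cloud(r,T); cv2.imwrite("pics/w5.png",r["frame"])
near=(abs(W[...,0]-.584)<.09)&(abs(W[...,1]-.244)<.09)
for c,h in zip(("red","blue","yellow"),(.09,.06,.03)): print(c,rect(W,largest(colour(r,c)&near&(abs(W[...,2]-h)<.006))))
t=viewer.get_image("top"); cv2.imwrite("pics/t5.png",t["frame"]); V=cloud(t); v,u=np.mgrid[:384,:512]; z=V[...,2]
b=(abs(V[...,0]-.446)<.06)&(abs(V[...,1]-.0135)<.06)
print("bust",rect(V,b&(z>.08)&(z<.12)),"foot",rect(V,b&(z>.018)&(z<.03)),"shoulder",rect(V,b&(z>.03)&(z<.06)))
E
python3 go.py 584.5 244.2 58 -11
```

```text
clock: 8.2
position: [0.4493, 0.0141, 0.2062]
ee_rot: [0.003, 0.776, 0.631, 0.003]
contact_force: [-0.6, 0.1, 0.3]
width: 0.0854
clock: 9.07
position: [0.5845, 0.2404, 0.2051]
ee_rot: [0.003, 0.776, 0.631, 0.001]
contact_force: [0.4, -0.7, -0.8]
width: 0.0857
red (array([584.1, 246. ]), array([84. , 57.7]), 79.6, np.float64(89.8), 6141)
blue (array([595.9, 285.6]), array([59.4, 22.8]), -15.3, np.float64(59.8), 737)
yellow (array([601. , 305.2]), array([61.3, 18.9]), -13.7, np.float64(29.6), 1194)
bust (array([445.4,  13.3]), array([39.7, 38.8]), 37.7, np.float64(102.1), 185) foot (array([444.4,  12.7]), array([85.8, 81.8]), 55.3, np.float64(19.6), 96) shoulder (array([436.4,  15.7]), array([42.9, 22.7]), 72.3, np.float64(44.8), 50)
row [0.0045, -0.0021, 0.1482] [0.4, 0.1, -0.9] t 9.175 tcp [584.7 239.7 206.2] w 0.0851 F [-0.7  0.7 -0.5]
```

Bust measures (445.4, 13.3) on the plinth at (446.1, 12.9): within 1 mm. Red book: (584, 246), long side at 79.6°.

```bash
python3 -m crank '[[0.005,-0.0024,0.03,0.4,0,-1.6],[0.005,-0.0024,0.07,0.4,0,-1.6],[0.005,-0.0024,0.11,0.4,0,-1.6],[0.005,-0.0024,0.135,0.4,0,-1.6],[0.005,-0.0024,0.148,0.4,0,-1.6],[0.005,-0.0024,0.148,0.4,0,-1.6],[0.005,-0.0024,0.148,0.4,0,-1.6]]' 1 30
python3 -m crank '[[0,0,0,0,0,0],[0,0,0,0,0,0],[0,0,0,0,0,0],[0,0,0,0,0,0],[0,0,0,0,0,0],[0,0,0,0,0,0]]' 0 35
python3 -m crank '[[0,0,-0.005,0,0,0],[0,0,-0.02,0,0,0],[0,0,-0.04,0,0,0],[0,0,-0.06,0,0,0],[0,0,-0.06,0,0,0]]'
python3 - <<'E'
from h import *
T,s=tool(); r=viewer.get_image("wrist"); W=cloud(r,T); cv2.imwrite("pics/w6.png",r["frame"])
near=(abs(W[...,0]-.584)<.09)&(abs(W[...,1]-.244)<.09)
for c,h in zip(("red","blue","yellow"),(.15,.06,.03)): print(c,rect(W,largest(colour(r,c)&near&(abs(W[...,2]-h)<.012))))
E
python3 go.py 661.4 -10.8 120 4.2
```

```text
clock: 10.05
position: [0.5852, 0.2448, 0.0596]
ee_rot: [0.001, 0.768, 0.641, 0.001]
contact_force: [0.1, -0.5, -0.1]
width: 0.0853
clock: 10.8
position: [0.586, 0.2451, 0.061]
ee_rot: [0.001, 0.768, 0.641, 0.002]
contact_force: [-0.5, 0.2, 5.5]
width: 0.0575
clock: 11.42
position: [0.5872, 0.2455, 0.1234]
ee_rot: [0.002, 0.768, 0.641, 0.004]
contact_force: [0.6, -0.6, -0.8]
width: 0.0576
red (array([587., 247.]), array([82.6, 58.2]), 79.7, np.float64(152.2), 21409)
blue (array([595.4, 283. ]), array([59.7, 27.2]), -13.7, np.float64(59.9), 3244)
yellow (array([601.1, 305.1]), array([61.7, 19.1]), -13.7, np.float64(29.7), 2079)
row [-0.2385, 0.1197, 0.0022] [0.3, -0.1, -14.5] t 11.475 tcp [586.2 245.2 122. ] w 0.0575 F [-0.1 -0.1 -2. ]
```

View pics/w6.png

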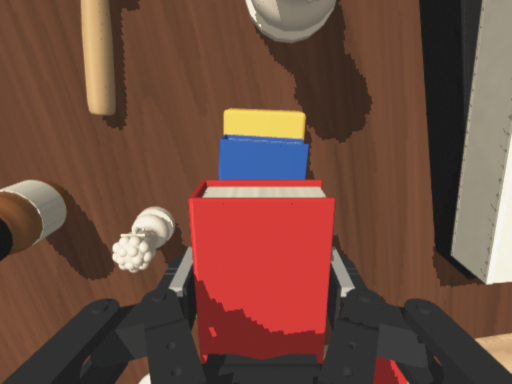

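Red book is gripped square and centred, and the blue book below is undisturbed. Move to the red stand.

```bash
python3 -m crank '[[-0.03,0.015,0,0,0,-2],[-0.07,0.035,0,0,0,-4],[-0.11,0.055,0,0,0,-7],[-0.15,0.075,0,0,0,-10],[-0.19,0.096,0,0,0,-12],[-0.22,0.111,0,0,0,-14.5],[-0.2383,0.1213,0.02,0.3,0,-14.5],[-0.2383,0.1213,0.05,0.3,0,-14.5],[-0.2383,0.1213,0.075,0.3,0,-14.5],[-0.2383,0.1213,0.09,0.3,0,-14.5],[-0.2383,0.1213,0.1,0.3,0,-14.5],[-0.2383,0.1213,0.1,0.3,0,-14.5]]'
python3 go.py 663 -11 14 4.2
python3 - <<'E'
from h import *
t=viewer.get_image("scene"); c=t["frame"][190:270,140:240]; cv2.imwrite("pics/s7.png",cv2.resize(c,None,fx=6,fy=6,interpolation=2))
E
```

```text
clock: 12.98
position: [0.6632, -0.0105, 0.0214]
ee_rot: [-0.001, 0.681, 0.733, 0.0]
contact_force: [-0.3, 0.2, -0.6]
width: 0.0575
row [-0.0005, -0.0002, 0.0074] [-0.0, -0.1, 0.0] t 12.975 tcp [663.2 -10.5  21.4] w 0.0575 F [-0.3  0.2 -0.6]
```

View pics/s7.png

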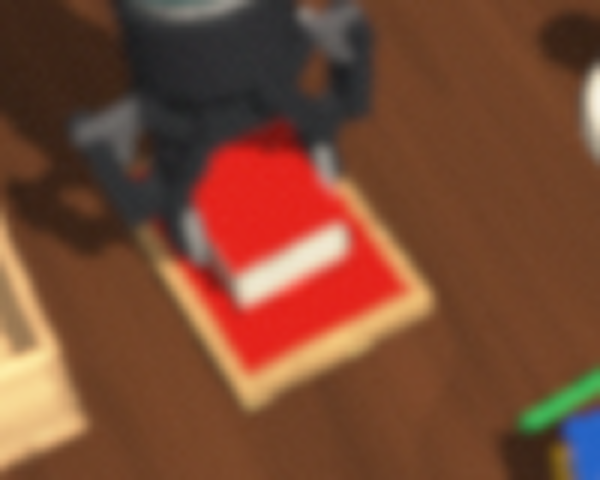

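Red book (page edge at (290,265)) is parallel to the stand and centred across it. Lower.

```bash
python3 -m crank '[[0,0,0.003,0,0,0],[0,0,0.005,0,0,0],[0,0,0.007,0,0,0],[0,0,0.008,0,0,0],[0,0,0.008,0,0,0]]'
```

```text
clock: 13.65
position: [0.6639, -0.0106, 0.0151]
ee_rot: [0.0, 0.681, 0.733, 0.001]
contact_force: [-2.2, -0.3, 3.8]
width: 0.0571
```

```bash
python3 -m crank '[[0,0,0.001,0,0,0],[0,0,0.001,0,0,0],[0,0,0,0,0,0],[0,0,0,0,0,0],[0,0,-0.03,0,0,0],[0,0,-0.08,0,0,0],[0,0,-0.13,0,0,0],[0,0,-0.18,0,0,0],[0,0,-0.18,0,0,0]]' 0.9
python3 go.py 583 242 195 -12
```

```text
clock: 14.78
position: [0.6665, -0.0111, 0.2006]
ee_rot: [0.004, 0.681, 0.733, 0.004]
contact_force: [-0.1, 0.4, 0.3]
width: 0.077
row [0.2586, -0.0647, 0.0046] [0.7, -0.0, 16.2] t 14.775 tcp [666.5 -11.1 200.6] w 0.077 F [-0.1  0.4  0.3]
```

```bash
python3 -m crank '[[0.05,-0.0125,0,0.7,0,4],[0.1,-0.025,0,0.7,0,8],[0.15,-0.0375,0,0.7,0,12],[0.2,-0.05,0,0.7,0,16],[0.24,-0.06,0,0.7,0,16.2],[0.2586,-0.0647,0.005,0.7,0,16.2],[0.2586,-0.0647,0.005,0.7,0,16.2],[0.2586,-0.0647,0.005,0.7,0,16.2]]' 1
python3 - <<'E'
from h import *
T,s=tool(); r=viewer.get_image("wrist"); W=cloud(r,T); cv2.imwrite("pics/w8.png",r["frame"])
near=(abs(W[...,0]-.584)<.09)&(abs(W[...,1]-.244)<.09)
for c,h in zip(("blue","yellow"),(.06,.03)): print(c,rect(W,largest(colour(r,c)&near&(abs(W[...,2]-h)<.006))))
t=viewer.get_image("top"); cv2.imwrite("pics/t8.png",t["frame"]); V=cloud(t); v,u=np.mgrid[:384,:512]; z=V[...,2]
b=(abs(V[...,0]-.661)<.08)&(abs(V[...,1]+.011)<.1)
print("red book",rect(V,b&(abs(z-.044)<.008)),"stand",rect(V,b&(abs(z-.015)<.006)))
b=(abs(V[...,0]-.584)<.09)&(abs(V[...,1]-.244)<.09)
print("blue top",rect(V,b&(abs(z-.06)<.006)))
E
python3 go.py 583 242 29 -12
```

```text
clock: 15.78
position: [0.5835, 0.2406, 0.1941]
ee_rot: [0.0, 0.777, 0.629, -0.0]
contact_force: [1.0, -0.7, -0.2]
width: 0.085
blue (array([585.4, 241.8]), array([112.3,  59. ]), 76.3, np.float64(59.8), 6080)
yellow (array([600.5, 305. ]), array([62. , 18.5]), -13.2, np.float64(29.7), 1253)
red book (array([661.3, -11.7]), array([84.1, 60.8]), -86.2, np.float64(44.8), 600) stand (array([676.2,  -3.8]), array([165.1, 138.1]), -82.6, np.float64(15.0), 985)
blue top (array([594.3, 228.9]), array([111.1,  54.3]), 62.9, np.float64(60.9), 203)
row [0.0014, -0.001, 0.1654] [0.0, 0.0, -0.1] t 15.875 tcp [583.7 240.5 194.4] w 0.0853 F [-0.2 -1.1 -0.1]
```

Red book at (661.3, −11.7) against the stand at (661.4, −10.8), within 1°. Blue book next.

```bash
python3 -m crank '[[0.001,0.001,0.04,0,0,1.3],[0.001,0.001,0.08,0,0,1.3],[0.001,0.001,0.12,0,0,1.3],[0.001,0.001,0.15,0,0,1.3],[0.001,0.001,0.165,0,0,1.3],[0.001,0.001,0.165,0,0,1.3],[0.001,0.001,0.165,0,0,1.3]]' 1 35
python3 -m crank '[[0,0,0,0,0,0],[0,0,0,0,0,0],[0,0,0,0,0,0],[0,0,0,0,0,0],[0,0,0,0,0,0],[0,0,0,0,0,0]]' 0 40
python3 -m crank '[[0,0,-0.005,0,0,0],[0,0,-0.02,0,0,0],[0,0,-0.04,0,0,0],[0,0,-0.08,0,0,0],[0,0,-0.1,0,0,0],[0,0,-0.1,0,0,0]]'
python3 - <<'E'
from h import *
T,s=tool(); r=viewer.get_image("wrist"); W=cloud(r,T); cv2.imwrite("pics/w9.png",r["frame"])
near=(abs(W[...,0]-.584)<.09)&(abs(W[...,1]-.244)<.09)
for c,h in zip(("blue","yellow"),(.16,.03)): print(c,rect(W,largest(colour(r,c)&near&(abs(W[...,2]-h)<.012))))
E
python3 go.py 408 -263 132 -5.6
```

```text
clock: 16.75
position: [0.5862, 0.2413, 0.0308]
ee_rot: [0.001, 0.785, 0.62, 0.001]
contact_force: [-0.0, 0.6, 0.3]
width: 0.0857
clock: 17.5
position: [0.5871, 0.2416, 0.0325]
ee_rot: [0.001, 0.785, 0.62, 0.003]
contact_force: [0.3, 0.0, 5.8]
width: 0.0591
clock: 18.25
position: [0.5879, 0.2419, 0.1351]
ee_rot: [0.002, 0.785, 0.62, 0.005]
contact_force: [0.5, -0.6, -2.2]
width: 0.0594
blue (array([589., 249.]), array([97.3, 60.4]), 76.4, np.float64(162.5), 22194)
yellow (array([598.8, 296.9]), array([61.9, 35.3]), -12.8, np.float64(29.7), 3492)
row [-0.5323, -0.0571, -0.0008] [0.4, -0.2, -7.8] t 18.3 tcp [586.8 241.6 133.4] w 0.0596 F [ 1.3  0.2 -1.8]
```

View pics/w9.png

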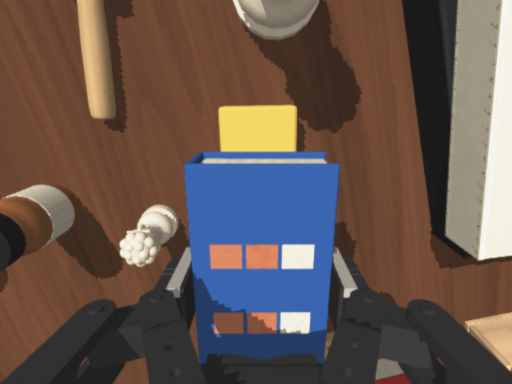

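Blue book is held square, tin undisturbed. Carry it above the bust's height to the blue stand.

```bash
python3 -m crank '[[-0.02,-0.002,-0.02,0,0,0],[-0.06,-0.006,-0.03,0,0,0],[-0.11,-0.012,-0.03,0,0,-1],[-0.16,-0.017,-0.03,0,0,-2],[-0.21,-0.022,-0.03,0,0,-3],[-0.26,-0.028,-0.03,0,0,-4],[-0.31,-0.033,-0.03,0,0,-5],[-0.36,-0.039,-0.03,0,0,-6],[-0.41,-0.044,-0.03,0,0,-7],[-0.45,-0.048,-0.03,0,0,-7.8],[-0.49,-0.053,-0.03,0.4,0,-7.8],[-0.515,-0.055,-0.03,0.4,0,-7.8],[-0.532,-0.057,-0.02,0.4,0,-7.8],[-0.532,-0.057,0.02,0.4,0,-7.8],[-0.532,-0.057,0.055,0.4,0,-7.8],[-0.532,-0.057,0.085,0.4,0,-7.8],[-0.532,-0.057,0.105,0.4,0,-7.8],[-0.532,-0.057,0.105,0.4,0,-7.8]]'
python3 go.py 408.5 -262.5 16 -5.6
python3 - <<'E'
from h import *
t=viewer.get_image("scene"); c=t["frame"][120:180,180:270]; cv2.imwrite("pics/s9.png",cv2.resize(c,None,fx=6,fy=6,interpolation=2))
E
```

```text
clock: 20.55
position: [0.4071, -0.2611, 0.0245]
ee_rot: [-0.004, 0.741, 0.672, 0.001]
contact_force: [-0.0, -0.5, -1.2]
width: 0.0593
row [-0.0014, 0.0016, 0.0085] [-0.3, -0.4, 0.0] t 20.55 tcp [ 407.1 -261.1   24.5] w 0.0593 F [-0.  -0.5 -1.2]
```

View pics/s9.png

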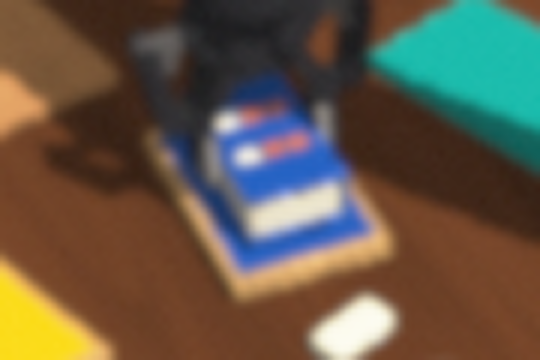

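Blue book (end at (295,205)) hovers just above the stand, parallel and centred. Lower.

```bash
python3 -m crank '[[-0.001,0.001,0.003,-0.3,-0.4,0],[-0.001,0.0015,0.005,-0.3,-0.4,0],[-0.001,0.0015,0.007,-0.3,-0.4,0],[-0.001,0.0015,0.0085,-0.3,-0.4,0],[-0.001,0.0015,0.0085,-0.3,-0.4,0]]'
```

```text
clock: 21.22
position: [0.4094, -0.2629, 0.017]
ee_rot: [0.002, 0.741, 0.672, 0.0]
contact_force: [-0.9, 0.4, -1.9]
width: 0.0592
```

```bash
python3 -m crank '[[0,0,0.001,0,0,0],[0,0,0.002,0,0,0],[0,0,0.003,0,0,0],[0,0,0.003,0,0,0]]'
```

```text
clock: 21.72
position: [0.4095, -0.2631, 0.0164]
ee_rot: [0.002, 0.741, 0.672, 0.0]
contact_force: [-4.7, 2.9, 19.8]
width: 0.0592
```

Firm contact (20 N). Release, rise and return to the tin.

```bash
python3 -m crank '[[0,0,-0.001,0,0,0],[0,0,-0.001,0,0,0],[0,0,-0.001,0,0,0],[0,0,-0.001,0,0,0],[0,0,-0.03,0,0,0],[0,0,-0.08,0,0,0],[0,0,-0.13,0,0,0],[0,0,-0.18,0,0,0],[0,0,-0.18,0,0,0]]' 0.9
python3 go.py 583 240 190 -12
```

```text
clock: 22.85
position: [0.4111, -0.2643, 0.2003]
ee_rot: [0.007, 0.741, 0.672, 0.001]
contact_force: [-0.3, 0.2, -1.1]
width: 0.0769
row [0.5187, 0.1221, 0.0073] [0.7, 0.4, 6.4] t 22.85 tcp [ 411.1 -264.3  200.3] w 0.0769 F [-0.3  0.2 -1.1]
```

```bash
python3 -m crank '[[0.05,0.012,0,0.7,0.4,1],[0.1,0.024,0,0.7,0.4,2],[0.15,0.036,0,0.7,0.4,3],[0.2,0.048,0,0.7,0.4,4],[0.25,0.059,0,0.7,0.4,5],[0.3,0.071,0,0.7,0.4,6],[0.35,0.083,0,0.7,0.4,6.4],[0.4,0.095,0,0.7,0.4,6.4],[0.45,0.107,0,0.7,0.4,6.4],[0.49,0.116,0,0.7,0.4,6.4],[0.5187,0.1221,0.0073,0.7,0.4,6.4],[0.5187,0.1221,0.0073,0.7,0.4,6.4],[0.5187,0.1221,0.0073,0.7,0.4,6.4]]' 1
python3 - <<'E'
from h import *
T,s=tool(); r=viewer.get_image("wrist"); W=cloud(r,T); cv2.imwrite("pics/w10.png",r["frame"])
near=(abs(W[...,0]-.584)<.09)&(abs(W[...,1]-.244)<.09)
print(rect(W,largest(colour(r,"yellow")&near&(abs(W[...,2]-.03)<.006))),rect(W,near&(abs(W[...,2]-.03)<.006)))
t=viewer.get_image("top"); cv2.imwrite("pics/t10.png",t["frame"]); V=cloud(t); z=V[...,2]
b=(abs(V[...,0]-.4065)<.08)&(abs(V[...,1]+.2635)<.1)
print("blue book",rect(V,b&(abs(z-.044)<.008)))
E
python3 go.py 583 240 4 -12
```

```text
clock: 24.48
position: [0.5822, 0.2392, 0.1887]
ee_rot: [-0.0, 0.777, 0.63, -0.002]
contact_force: [-0.2, -0.1, -0.3]
width: 0.0854
(array([587.3, 246.1]), array([139.4,  62.5]), 77.5, np.float64(29.8), 8336) (array([559.2, 252.4]), array([139.3, 120.4]), 77.4, np.float64(29.7), 8388)
blue book (array([ 407.1, -264.3]), array([113.1,  60.6]), 84.1, np.float64(44.9), 896)
row [0.0015, 0.0004, 0.1857] [-0.1, 0.1, -0.0] t 24.575 tcp [582.6 238.8 189.7] w 0.0854 F [0.8 0.1 1. ]
```

Blue book within 1 mm of its stand's centre. Tin: (586, 245.5), 77.5°.

```bash
python3 -m crank '[[0.007,0.002,0.04,0,0,0.5],[0.007,0.002,0.08,0,0,0.5],[0.007,0.002,0.12,0,0,0.5],[0.007,0.002,0.15,0,0,0.5],[0.007,0.002,0.172,0,0,0.5],[0.007,0.002,0.185,0,0,0.5],[0.007,0.002,0.185,0,0,0.5],[0.007,0.002,0.185,0,0,0.5]]' 1 40
python3 -m crank '[[0,0,0,0,0,0],[0,0,0,0,0,0],[0,0,0,0,0,0],[0,0,0,0,0,0],[0,0,0,0,0,0],[0,0,0,0,0,0]]' 0 50
python3 -m crank '[[0,0,-0.005,0,0,0],[0,0,-0.02,0,0,0],[0,0,-0.05,0,0,0],[0,0,-0.09,0,0,0],[0,0,-0.13,0,0,0],[0,0,-0.14,0,0,0],[0,0,-0.14,0,0,0]]'
python3 - <<'E'
from h import *
T,s=tool(); r=viewer.get_image("wrist"); W=cloud(r,T); cv2.imwrite("pics/w11.png",r["frame"])
m=largest(colour(r,"yellow")&(W[...,2]>.1)); print(rect(W,m))
E
python3 go.py 607.5 -242 130 13.3
```

```text
clock: 25.58
position: [0.5866, 0.2449, 0.0058]
ee_rot: [0.0, 0.78, 0.626, -0.0]
contact_force: [1.5, 0.3, -1.1]
width: 0.0859
clock: 26.32
position: [0.5877, 0.2452, 0.0074]
ee_rot: [0.001, 0.78, 0.626, 0.001]
contact_force: [1.4, -1.2, 6.1]
width: 0.0611
clock: 27.2
position: [0.587, 0.2452, 0.1474]
ee_rot: [0.001, 0.78, 0.626, 0.001]
contact_force: [0.3, -0.1, -3.5]
width: 0.0613
(array([589.2, 256.4]), array([118.4,  62.7]), 77.4, np.float64(169.9), 33237)
row [-0.4708, 0.1264, 0.0166] [0.1, 0.1, -25.8] t 27.25 tcp [586.3 245.  146.1] w 0.0604 F [-0.9 -0.1 -3.9]
```

View pics/w11.png

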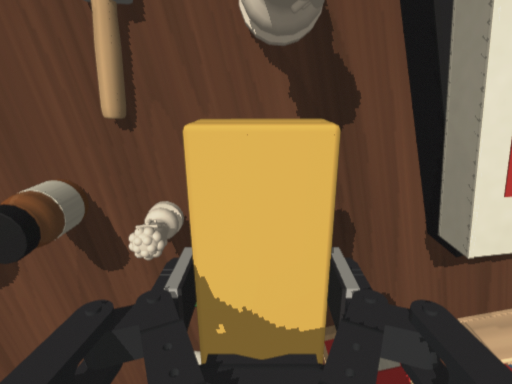

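Tin is held level and centred. Carry to the yellow stand.

```bash
python3 -m crank '[[-0.02,0.005,0,0,0,-1],[-0.06,0.016,0,0,0,-3],[-0.105,0.028,0,0,0,-6],[-0.15,0.04,0,0,0,-9],[-0.195,0.052,0,0,0,-12],[-0.24,0.065,0,0,0,-15],[-0.285,0.077,0,0,0,-18],[-0.33,0.089,0,0,0,-21],[-0.375,0.101,0,0,0,-24],[-0.415,0.111,0,0,0,-25.8],[-0.445,0.12,0,0,0,-25.8],[-0.4708,0.1264,0.02,0,0,-25.8],[-0.4708,0.1264,0.055,0,0,-25.8],[-0.4708,0.1264,0.085,0,0,-25.8],[-0.4708,0.1264,0.105,0,0,-25.8],[-0.4708,0.1264,0.117,0,0,-25.8],[-0.4708,0.1264,0.117,0,0,-25.8]]'
python3 go.py 607.5 -242 20 13.3
python3 - <<'E'
from h import *
t=viewer.get_image("scene"); c=t["frame"][140:210,130:220]; cv2.imwrite("pics/s12.png",cv2.resize(c,None,fx=6,fy=6,interpolation=2))
E
```

```text
clock: 29.38
position: [0.6063, -0.2413, 0.0274]
ee_rot: [-0.001, 0.621, 0.784, -0.0]
contact_force: [-1.2, -0.5, -3.0]
width: 0.0608
row [-0.0009, 0.0011, 0.0074] [-0.1, -0.1, -0.0] t 29.375 tcp [ 606.3 -241.3   27.4] w 0.0608 F [-1.2 -0.5 -3. ]
```

View pics/s12.png

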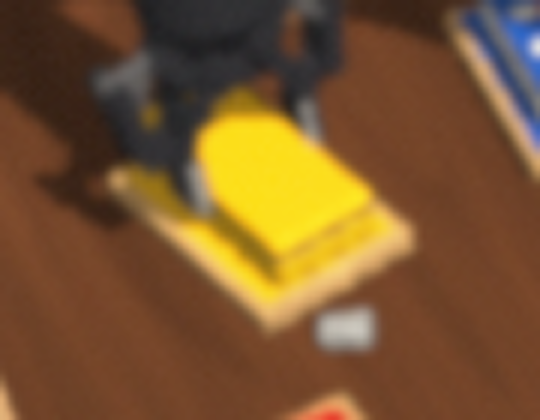

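Tin (near edge about (330,235)) is parallel to and over the yellow stand. Lower.

```bash
python3 -m crank '[[-0.001,0.001,0.003,0,0,0],[-0.001,0.001,0.005,0,0,0],[-0.001,0.001,0.006,0,0,0],[-0.001,0.001,0.007,0,0,0],[-0.001,0.001,0.008,0,0,0],[-0.001,0.001,0.008,0,0,0]]'
```

```text
clock: 30.18
position: [0.6085, -0.2426, 0.0214]
ee_rot: [0.0, 0.621, 0.784, -0.0]
contact_force: [-1.1, 0.7, 3.0]
width: 0.0606
```

Contact (force went from −3 to +3 N). Release and retreat.

```bash
python3 -m crank '[[0,0,0.0005,0,0,0],[0,0,0.0005,0,0,0],[0,0,0,0,0,0],[0,0,0,0,0,0],[0,0,-0.03,0,0,0],[0,0,-0.08,0,0,0],[0,0,-0.13,0,0,0],[0,0,-0.18,0,0,0],[0.1,0,-0.2,0,0,0],[0.15,0,-0.2,0,0,0],[0.2,0,-0.2,0,0,0],[0.2,0,-0.2,0,0,0],[0.2,0,-0.2,0,0,0]]' 0.95
python3 - <<'E'
from h import *
t=viewer.get_image("top"); cv2.imwrite("pics/t13.png",t["frame"][80:250,80:420].repeat(2,0).repeat(2,1)); V=cloud(t); z=V[...,2]
for n,x,y,h in[("red",.6614,-.0108,.044),("blue",.4065,-.2635,.044),("yellow",.6055,-.2429,.044),("bust",.446,.0132,.102),("jar",.39,.262,.086)]:
    b=(abs(V[...,0]-x)<.08)&(abs(V[...,1]-y)<.1)&(abs(z-h)<.009); print(n,x,y,rect(V,b))
print(manip.get_state()["contact_force"],manip.get_state()["clock"])
E
```

```text
clock: 31.8
position: [0.5626, -0.0474, 0.2216]
ee_rot: [0.001, 0.62, 0.785, -0.0]
contact_force: [0.0, 0.2, 0.0]
width: 0.0813
red 0.6614 -0.0108 (array([661.1,  -4.8]), array([69.9, 59.3]), -86.2, np.float64(44.8), 224)
blue 0.4065 -0.2635 (array([ 407.4, -264.4]), array([112.9,  60.9]), 84.4, np.float64(45.0), 899)
yellow 0.6055 -0.2429 (array([ 607.1, -251. ]), array([125. ,  64.1]), -77.2, np.float64(44.8), 881)
bust 0.446 0.0132 (array([0., 0.]), array([0., 0.]), 0.0, np.float64(nan), 0)
jar 0.39 0.262 (array([391.7, 267.3]), array([40.8, 40.6]), 89.5, np.float64(85.7), 205)
[ 0.08486232 -0.71141885 -0.77603982] 31.85
  return _methods._mean(a, axis=axis, dtype=dtype,
  ret = ret.dtype.type(ret / rcount)
```

View pics/t13.png

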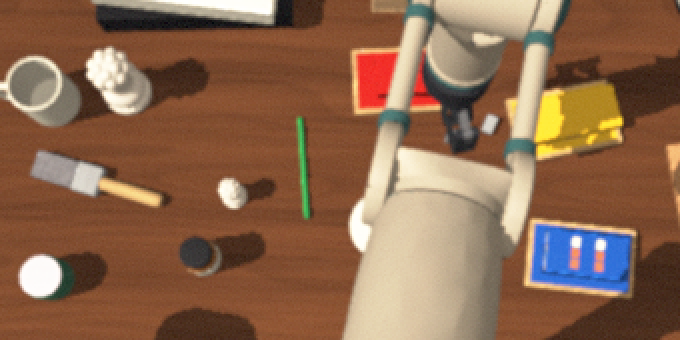

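The arm hides the bust and half the tin, so I move it clear for the last check.

```bash
python3 -m crank '[[0.05,0,-0.02,0,0,0],[0.1,0,-0.02,0,0,0],[0.15,0,-0.02,0,0,0],[0.2,0,-0.02,0,0,0],[0.25,0,-0.02,0,0,0],[0.3,0,-0.02,0,0,0],[0.35,0,-0.02,0,0,0],[0.35,0,-0.02,0,0,0],[0.35,0,-0.02,0,0,0]]'
python3 - <<'E'
from h import *
t=viewer.get_image("top"); V=cloud(t); z=V[...,2]
for n,x,y,h in[("red",.6614,-.0108,.044),("blue",.4065,-.2635,.044),("yellow",.6055,-.2429,.044),("bust",.446,.0132,.102)]:
    b=(abs(V[...,0]-x)<.08)&(abs(V[...,1]-y)<.1)&(abs(z-h)<.009); print(n,x,y,rect(V,b))
s=viewer.get_image("scene"); cv2.imwrite("pics/s14.png",cv2.resize(s["frame"][120:290,130:350],None,fx=3,fy=3))
E
```

```text
clock: 32.98
position: [0.4836, 0.2909, 0.2404]
ee_rot: [0.001, 0.621, 0.784, -0.001]
contact_force: [0.2, 0.5, 0.5]
width: 0.081
red 0.6614 -0.0108 (array([661.7, -12.1]), array([84.4, 58.7]), -85.1, np.float64(44.8), 599)
blue 0.4065 -0.2635 (array([ 407.5, -264.7]), array([112.7,  61.5]), 84.4, np.float64(45.1), 900)
yellow 0.6055 -0.2429 (array([ 606.1, -243. ]), array([140.4,  63.7]), -77.0, np.float64(44.8), 1077)
bust 0.446 0.0132 (array([445.9,  12.5]), array([39. , 38.1]), 44.6, np.float64(102.1), 175)
```

View pics/s14.png

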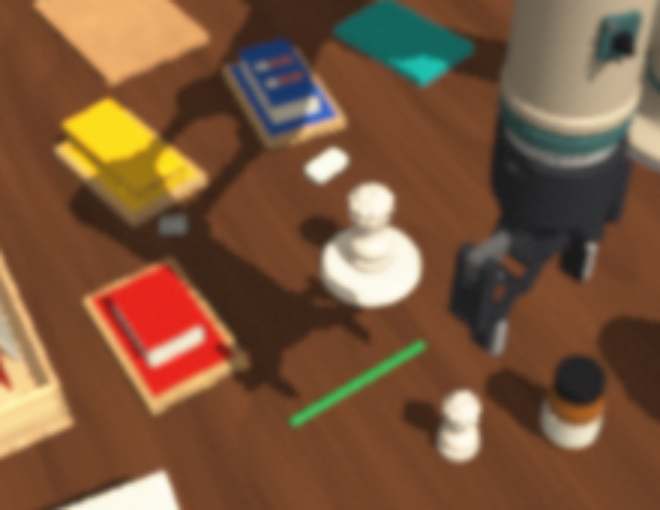

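All four pieces are in place: bust (370,240) upright, red (165,320), blue (280,80), yellow (130,150). The jar is standing at (570,400) and the gripper is clear. Handing in.

```bash
python3 -c "
from rig import job; print(job.sign_off())"
```

```text
the job is handed in; nothing more can be done
None
```

The display is laid out and handed in at about 33 s of robot time. I took the pile apart from the top: bust to the marble plinth, then the red book, blue book and yellow tin to the stands of their own colour. Every piece was released.

- **Last top-camera check:** every centre was within about 2 mm of its place and every long side within about 1° of its stand's. The bust stood upright and the robot was touching nothing.
- **Jar:** still standing. Its cap top read at x 0.392, y 0.267, against about 0.390, 0.262 at the start. The start figure came from a rougher mask and the robot never went near the jar, so I put the difference down to the measurement.
- **Disagreements:** the wrist and top cameras differed by about 2 to 4 mm. I averaged their readings for the grasps and added about 2 mm to the top camera's stand positions. In the second-to-last picture the arm hid the bust and part of the red book and tin, so those readings were useless. I moved the arm clear and measured again.

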